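# Pull the blind plug from the awning tube

### The arm

A 6-joint arm with a two-finger parallel gripper is mounted at the origin on the work surface. World frame = base frame: x ahead of the robot, y to its left, z up, the work surface at z = 0. Lengths are in m, angles in rad, forces in N, time in s.
With the tool pointing down it reaches from about 0.325 to 0.775 m from the base axis. Payload 5.5 kg.
Tool frame: the origin (TCP) lies on the centre line of the jaws, within the pads' length; the fingertips stand 25 mm ahead of it and the grasp point (between the pads) lies 6 mm ahead of it; z points along the fingers, y is the direction in which the jaws open and shut (so a half turn about z gives the same grasp; the last joint's range is limited). The gripper opens to 85 mm and grips with 20 to 120 N. Pads are 22 mm wide; open, the fingers measure 114 mm over their backs; the gripper's body (76 mm by 85 mm) begins 54 mm behind the grasp point. The pads swing forward as they close: fully open they stand 13 mm farther back than shut.
Start: joints at [1.179, 0.091, 1.231, -0, 1.82, -0.057], TCP at [0.197, 0.567, 0.256] pointing down, gripper open.
Joint ranges: [-2.87, 2.87], [-0.86, 2.18], [0.17, 2.46], [-1.51, 4.65], [0.06, 2.69], [-2.65, 2.65]. Speed limits (rad/s): [2.57, 2.57, 3.01, 3.14, 3.14, 3.14].

### API

Orientations are given as a unit quaternion [w, x, y, z].
In Python, from station import sensors, viewer, arm gives the robot as it stands.
- The arm moves only by the shell command python3 -m jog 'ROWS'. ROWS is JSON, a list of rows, each a list of 7 numbers: the shift along the tool's x, y, z in m, then the turn, a rotation vector about the tool's x, y, z in rad, then the closure in counts, from 0 (fully open) to 255 (shut). A call has exactly 8 rows; each row is the pose to reach, as a shift and turn from the pose measured when the call began, along the tool's axes at that moment; what a row does not reach only later rows make up. A row lasts 1/10 s, in which the tool goes at most 50 mm and 8.59 degrees, less where a joint would pass 70% of its speed; a pose out of reach is approached as far as the arm can. A call with a gripper value outside its range is refused whole. The fingers move at their own pace and stop on an object; the grip force is fixed at half the most. Time passes only in rows, so rows that repeat a pose let the fingers close, or fill a call up. It gives the time, the measured TCP pose, the force and the opening at its end, in the units of the state.
- sensors.state(): the state, without advancing time (a new reading comes with each control period).
- viewer.read_camera(name): name is "scene" or "top" or "wrist"; returns a dict with "image" (420x560x3 uint8, red, green, blue), "depth" (420x560 float32, m along the optical axis (not along the pixel's ray), 0 where there is no reading), "fx", "fy", "cx", "cy" (pixels), "dist" ([k1, k2, p1, p2, k3] as OpenCV has them; the pictures are not rectified), "camera_from_world" (4x4, takes a point from world to camera coordinates). Camera axes: x right, y up, looking along -z (the intrinsics and any distortion apply to the point x, -y, -z); pixel columns grow to the right and rows downward; lengths in m; the calibration is good to about 2 mm. A picture is of the moment at which its call begins.
- arm.hand_in(): hands the job in, once; it reports no verdict.
The state is a dict: "clock": time; "joint_positions": joint angles; "qd": joint speeds; "effort": joint torques, N m; "tool_pos": TCP position; "tcp_rot": TCP orientation; "force": force on the tool from outside, world axes, zero at the start; "moment": the same for the moment, N m; "gripper_width": finger opening in m.
Only numpy, scipy, OpenCV 4.12 (cv2) and the standard library are available. Lean on these libraries where they do the work, as an engineer would, in place of code of your own. Each camera call takes 0.05 s, during which the arm holds its last target. There are 200 camera calls.

### The job

Draw the blind plug out of the upright aluminium tube with the red-handled puller: feed the puller's foot through the keyway in the plug's brass top, screw it in clockwise with its coarse quarter-turn thread, and pull straight up. Set the plug down (do not drop it) so that it stands upright in the blue tray with the puller left in it, and let go. Never touch the plug with the fingers or tip it over, and leave the other things on the bench alone.

Things in the scene. Friction and masses are not known exactly. Their poses are not given: they have to be found in the camera images.
- clamp_block: Blue steel block, 110 (x) x 90 (y) x 36 mm high, bolted to the bench, that holds an upright aluminium tube of 60 mm outer diameter, 50 mm bore, its rim 95 mm above the bench. Origin: on the tube's axis at bench height; z up along the tube. It never moves, but stands in another place each time.
- tube_rim (a point): Centre of the tube's mouth, at the rim, 95 mm above the bench.
- plug: Black round blind plug, 47 mm diameter, 39 mm tall, about 0.2 kg, seated in the tube, top 2 mm below the rim, underside 54 mm above the bench. A rubber seal grips it: the first 20 mm of pull take roughly 5 to 12 N, then it slides freely; its foot leaves the tube after 41 mm. Origin: centre of its underside, z along its axis to the brass top.
- plug_top (a point): Centre of the upper face of the plug's brass top plate (6 mm thick). Through it runs a straight keyway, 35 x 16 mm. The plate swivels stiffly in the plug, so the keyway's long direction is anywhere within 0.5 rad (29 deg) either side of the plug's own x axis: look for it, or feel for it by trying the puller's foot at different turns until it drops in.
- plug_cavity (a point): Centre of the floor of the round cavity under the brass plate, 16 mm below the plate's upper face; the cavity is 10 mm high. With the puller's foot in it (underside 12 to 16 mm below the upper face), turn clockwise seen from above: 1.1 rad past the keyway is enough to hold, a stop ends the turn at about 1.6 rad. Counter-clockwise is blocked after some 0.35 rad.
- puller: Stubby puller, 60 mm tall, 0.09 kg, standing foot down in its wooden rest, its x axis along the rest's x. Foot: steel cross bar 30 mm (x) x 8 mm (y) x 6 mm thick at the bottom; shaft 9 mm diameter; red handle block 46 (x) x 16 (y) x 28 mm tall, 32 to 60 mm above the foot's underside. Foot and handle are parallel. Origin: centre of the foot's underside, z up.
- puller_head (a point): Middle of the red handle, 46 mm above the foot's underside: the place to grip, across its 16 mm (y) thickness.
- rest: Wooden rest, 74 x 50 x 24 mm, fixed, with a slot 34 x 12 mm, 18 mm deep, in which the puller's foot stands (6 mm above the bench). Origin: centre of its underside.
- tray: Blue square tray, 130 x 130 mm outside, walls 4 mm thick and 18 mm high, floor 4 mm thick, fixed to the bench. Origin: centre of its underside. The plug should stand near its middle, at least clear of the walls.
- jar: Bystander: glass jar with steel lid, 60 mm diameter, 85 mm tall; origin at the centre of its underside.
- spring_clamp: Bystander: black plastic spring clamp lying flat, about 125 x 50 x 24 mm.
- wrench: Bystander: chrome wrench lying flat, 150 mm long.
- screwdriver: Bystander: yellow screwdriver lying flat, 170 mm long.
- offcut: Bystander: aluminium tube offcut standing on end, 50 mm diameter, 70 mm tall.
- can: Bystander: green can, 66 mm diameter, 100 mm tall.

How it is judged:
By the outcome, as a careful person would: the job done as asked, in the order asked, and still so for the second after the job is handed in, with the robot touching nothing.
It also fails if it takes over 72 s, if anything falls off the work surface, if the arm or the gripper's body presses on something with over 40 N, if the wrist force passes 120 N, or if a joint passes its speed limit or range.

## Working session

There is one attempt and no reset: what is moved stays moved. The work goes in short steps, Python scripts to look and compute and a shell command to move; the robot and the scene stay as the last step left them, time stands still between calls to the robot, and variables do not carry over. Pictures are saved under pics/ and viewed, about 8 in all and at most 12, crops included, and the job is handed in when it is done.

```bash
ls; mkdir -p pics
cat > h.py <<'E'
import numpy as np,cv2
from station import sensors,viewer
def shot(n,f=None):
    c=viewer.read_camera(n); np.save('pics/%s.npy'%(f or n),c,allow_pickle=True)
    if f: cv2.imwrite('pics/%s.png'%f,c['image'][:,:,::-1])
    return c
def load(f): return np.load('pics/%s.npy'%f,allow_pickle=True).item()
def ray(c,u,v):
    K=np.array([[c['fx'],0,c['cx']],[0,c['fy'],c['cy']],[0,0,1.]])
    p=cv2.undistortPoints(np.array([[[u,v]]],float),K,np.array(c['dist'],float))[0,0]
    T=np.linalg.inv(np.array(c['camera_from_world'])); d=T[:3,:3]@np.array([p[0],-p[1],-1]); return T[:3,3],d
def atz(c,u,v,z):
    o,d=ray(c,u,v); return o+d*(z-o[2])/d[2]
def dep(c,u,v):
    o,d=ray(c,u,v); return o+d*c['depth'][int(round(v)),int(round(u))]
E
python3 - <<'E'
from h import *
a=shot('top','top0');b=shot('scene','scene0')
print(sensors.state())
E
```

```text
pics
{'clock': 0.1, 'joint_positions': array([ 1.17927530e+00,  9.18016848e-02,  1.23183053e+00,  4.06028341e-05,
        1.81979542e+00, -5.66883038e-02]), 'qd': array([ 9.37770750e-04, -7.39681457e-04, -1.97034523e-03,  6.15645047e-04,
        1.50881747e-03,  7.73026594e-05]), 'effort': array([ 1.74307210e-03, -4.60215783e+01, -4.19219398e+01, -5.39336588e-05,
        1.06058430e-02, -1.63189441e-05]), 'tool_pos': array([0.19706497, 0.566479  , 0.25521631]), 'tcp_rot': array([-2.23084754e-04,  1.66630407e-01,  9.86018998e-01, -8.90173079e-04]), 'force': array([ 0.41674548,  0.25136677, -0.56797346]), 'moment': array([ 0.02972028, -0.01936012,  0.00815132]), 'gripper_width': 0.08506298853565321}
```

View pics/top0.png

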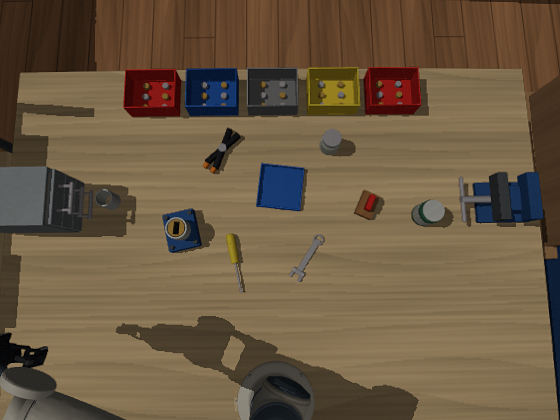

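View pics/scene0.png

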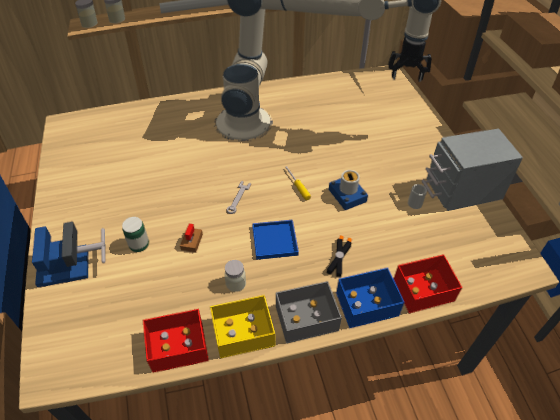

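The top view shows the tube at about (177,228), the puller at (370,203) in its rest, and the tray at (281,187). I'll enlarge the crops for the details.

Run:
```python
from h import *
c=load('top0');im=c['image'][:,:,::-1]
f=lambda x,y:cv2.resize(im[y:y+50,x:x+50],(400,400),interpolation=cv2.INTER_CUBIC)
cv2.imwrite('pics/crop1.png',np.hstack([f(155,205),f(345,180)]))
for n,p in dict(rim=(177,228,.095),head=(370,203,.066),trayTL=(262,164,.018),trayTR=(305,167,.018),trayBL=(257,206,.018),trayBR=(302,210,.018),jar=(331,138,.085),can=(431,210,.1)).items(): print(n,atz(c,*p).round(4),dep(c,*p[:2]).round(3))
```

```text
rim [0.4746 0.2617 0.095 ] [0.477 0.266 0.076]
head [ 0.5415 -0.2731  0.066 ] [ 0.541 -0.273  0.067]
trayTL [0.6703 0.0318 0.018 ] [0.671 0.032 0.014]
trayTR [ 0.6597 -0.0958  0.018 ] [ 0.665 -0.097 -0.003]
trayBL [0.5443 0.0473 0.018 ] [ 0.547  0.048 -0.   ]
trayBR [ 0.5309 -0.0839  0.018 ] [ 0.534 -0.085 -0.001]
jar [ 0.7269 -0.1666  0.085 ] [ 0.726 -0.166  0.086]
can [ 0.5147 -0.4326  0.1   ] [ 0.515 -0.432  0.101]
```

View pics/crop1.png

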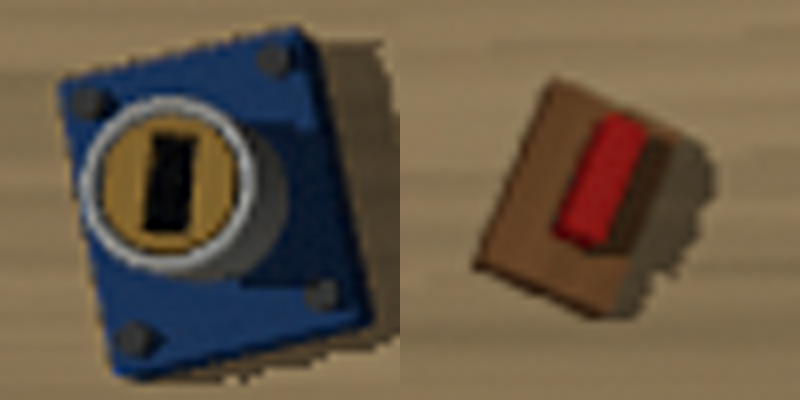

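Run:
```python
from h import *
c=load('top0')
P=lambda x,y,x0,y0,z:atz(c,x0+(x+.5)/8-.5,y0+(y+.5)/8-.5,z)
rim=P(169,184,155,205,.095)
print('rim',rim,'key ctr',P(168.5,182,155,205,.093))
a=P(163,231,155,205,.093);b=P(174,134,155,205,.093);d=b-a
print('key len',np.hypot(*d[:2]),'ang',np.arctan2(d[1],d[0]))
TL,TR,BL,BR=[P(x,y,345,180,.066) for x,y in[(205,113),(250,125),(155,232),(198,248)]]
h=(TL+TR+BL+BR)/4;l=(TL+TR-BL-BR)/2;w=(TR+BR-TL-BL)/2
print('head',h,'len',np.linalg.norm(l),'w',np.linalg.norm(w),'ang',np.arctan2(l[1],l[0]))
r=[P(x,y,345,180,.024) for x,y in[(155,78),(73,268),(198,318)]];e=r[0]-r[1]
print('rest centre',(r[0]+r[2])/2,'edges',np.linalg.norm(e),np.linalg.norm(r[2]-r[1]),np.arctan2(e[1],e[0]))
q1=np.arctan2(h[1],h[0]);k1=np.arctan2(rim[1],rim[0]);print('q1',q1,k1)
```

```text
rim [0.47584137 0.26525249 0.095     ] key ctr [0.47673557 0.26590923 0.093     ]
key len 0.03320905702178163 ang -0.08868528910841098
head [ 0.54446285 -0.27272643  0.066     ] len 0.047471434302630275 w 0.016202988879274325 ang -0.4383745454275421
rest centre [ 0.54466865 -0.27266798  0.024     ] edges 0.07737677499328856 0.04857691874314523 -0.44273570481476027
q1 -0.46437467360884493 0.5085365184655805
```

```bash
cat >> h.py <<'E'
from scipy.spatial.transform import Rotation as Ro
def go(x,y,z,yaw): # tool pointing down, tool y at yaw -> row
    s=sensors.state(); q=s['tcp_rot']; R=Ro.from_quat([q[1],q[2],q[3],q[0]])
    yv=np.array([np.cos(yaw),np.sin(yaw),0]);zv=np.array([0,0,-1.]);T=Ro.from_matrix(np.c_[np.cross(yv,zv),yv,zv])
    print('row',(R.inv().apply(np.array([x,y,z])-s['tool_pos'])).round(4),(R.inv()*T).as_rotvec().round(4))
    m=R.as_matrix();print('t',s['clock'],'pos',s['tool_pos'].round(4),'yaw',np.arctan2(m[1,1],m[0,1]).round(4),'tilt',m[:,2].round(3),'F',s['force'].round(1),'w',s['gripper_width'].round(4),'q6',s['joint_positions'][5].round(3))
E
python3 -c "
from h import *
go(.5445,-.2727,.2,1.13)"
```

```text
row [-0.6039 -0.6783  0.0564] [-0.0018 -0.      0.106 ]Traceback (most recent call last):
  File "<string>", line 3, in <module>
    go(.5445,-.2727,.2,1.13)
    ~~^^^^^^^^^^^^^^^^^^^^^^
  File "h.py", line 21, in go
    m=R.as_matrix();print('t',s['clock'],'pos',s['tool_pos'].round(4),'yaw',np.arctan2(m[1,1],m[0,1]).round(4),'tilt',m[:,2].round(3),'F',s['force'].round(1),'w',s['gripper_width'].round(4),'q6',s['joint_positions'][5].round(3))
                                                                                                                                                                  ^^^^^^^^^^^^^^^^^^^^^^^^
AttributeError: 'float' object has no attribute 'round'
```

```bash
sed -i "s/s\['gripper_width'\].round(4)/round(s['gripper_width'],4)/" h.py
python3 -m jog '[[-0.604,-0.678,0.056,-0.002,0,0.106,0],[-0.604,-0.678,0.056,-0.002,0,0.106,0],[-0.604,-0.678,0.056,-0.002,0,0.106,0],[-0.604,-0.678,0.056,-0.002,0,0.106,0],[-0.604,-0.678,0.056,-0.002,0,0.106,0],[-0.604,-0.678,0.056,-0.002,0,0.106,0],[-0.604,-0.678,0.056,-0.002,0,0.106,0],[-0.604,-0.678,0.056,-0.002,0,0.106,0]]'
python3 -c "
from h import *
go(.5445,-.2727,.2,1.13)"
```

```text
clock: 0.9
tool_pos: [0.35, 0.196, 0.2313]
tcp_rot: [0.0, 0.218, 0.976, 0.0]
force: [1.5, 0.8, 0.1]
gripper_width: 0.0852
row [-0.3757 -0.3411  0.0313] [0.0003 0.0001 0.0005]
t 0.9 pos [0.35   0.196  0.2313] yaw 1.1305 tilt [ 0.  0. -1.] F [1.5 0.8 0.1] w 0.0852 q6 -0.705
```

```bash
python3 -m jog '[[-0.376,-0.341,0.031,0,0,0,0],[-0.376,-0.341,0.031,0,0,0,0],[-0.376,-0.341,0.031,0,0,0,0],[-0.376,-0.341,0.031,0,0,0,0],[-0.376,-0.341,0.031,0,0,0,0],[-0.376,-0.341,0.031,0,0,0,0],[-0.376,-0.341,0.031,0,0,0,0],[-0.376,-0.341,0.031,0,0,0,0]]'
python3 -c "
from h import *
go(.5445,-.2727,.2,1.13)"
```

```text
clock: 1.7
tool_pos: [0.5029, -0.1731, 0.2064]
tcp_rot: [-0.0, 0.219, 0.976, 0.0]
force: [0.8, 0.8, 0.4]
gripper_width: 0.085
row [-0.0801 -0.0723  0.0064] [ 0.0005 -0.0004  0.0001]
t 1.7 pos [ 0.5029 -0.1731  0.2064] yaw 1.1301 tilt [-0.     0.001 -1.   ] F [0.8 0.8 0.4] w 0.085 q6 -1.526
```

```bash
python3 -m jog '[[-0.08,-0.072,0.006,0,0,0,0],[-0.08,-0.072,0.006,0,0,0,0],[-0.08,-0.072,0.006,0,0,0,0],[-0.08,-0.072,0.006,0,0,0,0],[-0.08,-0.072,0.006,0,0,0,0],[-0.08,-0.072,0.006,0,0,0,0],[-0.08,-0.072,0.006,0,0,0,0],[-0.08,-0.072,0.006,0,0,0,0]]'
python3 -c "
from h import *
shot('wrist','wr1')
go(.5445,-.2727,.06,1.13)"
```

```text
clock: 2.5
tool_pos: [0.5446, -0.2714, 0.2013]
tcp_rot: [0.001, 0.218, 0.976, 0.0]
force: [-0.2, -0.6, -0.8]
gripper_width: 0.0857
row [-0.0003 -0.0011  0.1411] [0.0004 0.0007 0.0012]
t 2.55 pos [ 0.5446 -0.2716  0.2011] yaw 1.1312 tilt [ 0.001  0.    -1.   ] F [-0.5  1.1 -1. ] w 0.0852 q6 -1.65
```

View pics/wr1.png

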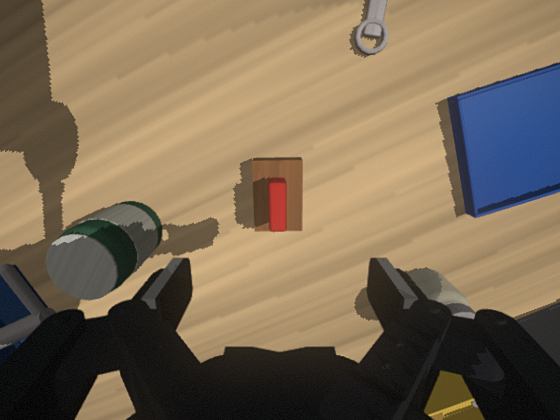

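```bash
python3 -c "
from h import *
c=load('wr1');print([atz(c,u,v,.066).round(4) for u,v in[(270,179),(286,179),(270,231),(287,231)]], dep(c,278,200))"
python3 -m jog '[[0,-0.001,0.05,0,0,0.001,0],[0,-0.001,0.1,0,0,0.001,0],[0,-0.001,0.12,0,0,0.001,0],[0,-0.001,0.13,0,0,0.001,0],[0,-0.001,0.141,0,0,0.001,0],[0,-0.001,0.141,0,0,0.001,0],[0,-0.001,0.141,0,0,0.001,0],[0,-0.001,0.141,0,0,0.001,0]]'
python3 -c "
from h import *
go(.5445,-.2727,.06,1.13)"
```

```text
[array([ 0.5194, -0.269 ,  0.066 ]), array([ 0.5253, -0.2566,  0.066 ]), array([ 0.562 , -0.2895,  0.066 ]), array([ 0.5685, -0.2757,  0.066 ])] [ 0.53904764 -0.27067307  0.06620711]
clock: 3.35
tool_pos: [0.5452, -0.273, 0.0621]
tcp_rot: [0.002, 0.219, 0.976, -0.0]
force: [0.7, 0.6, 0.7]
gripper_width: 0.0852
row [ 0.0007 -0.      0.0021] [0.0002 0.0038 0.0001]
t 3.35 pos [ 0.5452 -0.273   0.0621] yaw 1.1301 tilt [ 0.004 -0.001 -1.   ] F [0.7 0.6 0.7] w 0.0852 q6 -1.65
```

Both cameras agree on the handle: the wrist view gives a centre of (0.544,-0.273). I'll close the gripper.

```bash
python3 -m jog '[[0,0,0.002,0,0.004,0,100],[0,0,0.002,0,0.004,0,255],[0,0,0.002,0,0.004,0,255],[0,0,0.002,0,0.004,0,255],[0,0,0.002,0,0.004,0,255],[0,0,0.002,0,0.004,0,255],[0,0,0.002,0,0.004,0,255],[0,0,0.002,0,0.004,0,255]]'
python3 -c "
from h import *
go(.5445,-.2727,.22,1.13)"
```

```text
clock: 4.15
tool_pos: [0.5452, -0.273, 0.0602]
tcp_rot: [0.0, 0.219, 0.976, 0.0]
force: [0.7, -0.0, 1.2]
gripper_width: 0.0146
row [ 0.0008 -0.     -0.1598] [ 0.0002 -0.      0.0002]
t 4.15 pos [ 0.5452 -0.273   0.0602] yaw 1.1302 tilt [ 0.  0. -1.] F [ 0.7 -0.   1.2] w 0.0146 q6 -1.65
```

```bash
python3 -m jog '[[0,0,-0.02,0,0,0,255],[0,0,-0.05,0,0,0,255],[0,0,-0.1,0,0,0,255],[0,0,-0.14,0,0,0,255],[0,0,-0.16,0,0,0,255],[0,0,-0.16,0,0,0,255],[0,0,-0.16,0,0,0,255],[0,0,-0.16,0,0,0,255]]'
python3 -c "
from h import *
go(.4763,.2655,.22,1.482)"
```

```text
clock: 4.95
tool_pos: [0.5445, -0.2726, 0.2171]
tcp_rot: [-0.002, 0.219, 0.976, 0.001]
force: [0.7, 0.4, -1.4]
gripper_width: 0.0149
row [ 0.2912  0.4576 -0.0013] [ 0.0013 -0.0044 -0.3518]
t 4.95 pos [ 0.5445 -0.2726  0.2171] yaw 1.1302 tilt [-0.004  0.002 -1.   ] F [ 0.7  0.4 -1.4] w 0.0149 q6 -1.65
```

```bash
python3 -m jog '[[0.022,0.035,-0.002,0,-0.004,-0.1,255],[0.053,0.083,-0.002,0,-0.004,-0.2,255],[0.08,0.124,-0.002,0,-0.004,-0.3,255],[0.106,0.166,-0.002,0,-0.004,-0.352,255],[0.133,0.208,-0.002,0,-0.004,-0.352,255],[0.159,0.25,-0.002,0,-0.004,-0.352,255],[0.186,0.291,-0.002,0,-0.004,-0.352,255],[0.212,0.333,-0.002,0,-0.004,-0.352,255]]'
python3 -c "
from h import *
go(.4763,.2655,.22,1.482)"
```

```text
clock: 5.75
tool_pos: [0.4938, 0.1173, 0.2178]
tcp_rot: [-0.002, 0.044, 0.999, 0.0]
force: [1.0, 0.5, 0.1]
gripper_width: 0.0153
row [ 0.0306  0.1461 -0.002 ] [ 0.0005 -0.0035 -0.    ]
t 5.75 pos [0.4938 0.1173 0.2178] yaw 1.482 tilt [-0.003  0.001 -1.   ] F [1.  0.5 0.1] w 0.0153 q6 -1.316
```

```bash
python3 -m jog '[[0.008,0.04,0.0,0,-0.004,0,255],[0.016,0.08,0.0,0,-0.004,0,255],[0.024,0.115,0.0,0,-0.004,0,255],[0.03,0.146,0.0,0,-0.004,0,255],[0.031,0.146,0.02,0,-0.004,0,255],[0.031,0.146,0.044,0,-0.004,0,255],[0.031,0.146,0.044,0,-0.004,0,255],[0.031,0.146,0.044,0,-0.004,0,255]]'
python3 -c "
from h import *
shot('wrist','wr2')
go(.4763,.2655,.16,1.482)"
```

```text
clock: 6.55
tool_pos: [0.475, 0.2651, 0.1723]
tcp_rot: [-0.001, 0.044, 0.999, -0.001]
force: [0.2, -0.4, -0.2]
gripper_width: 0.0152
row [-0.0006  0.0003  0.0138] [-0.0001 -0.0004 -0.0004]
t 6.6 pos [0.4756 0.2653 0.1738] yaw 1.4816 tilt [-0. -0. -1.] F [ 0.2  0.3 -0.4] w 0.0152 q6 -1.035
```

View pics/wr2.png

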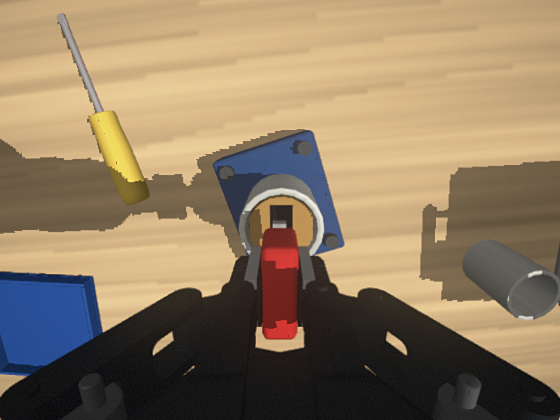

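The puller is upright in the jaws. Its foot is visible over the keyway at about (281,222). One enlargement to measure the offset.

```bash
python3 -c "
from h import *
c=load('wr2');cv2.imwrite('pics/crop2.png',cv2.resize(c['image'][165:265,220:350,::-1],None,fx=6,fy=6,interpolation=cv2.INTER_CUBIC))"
```

```text
(no output)
```

View pics/crop2.png

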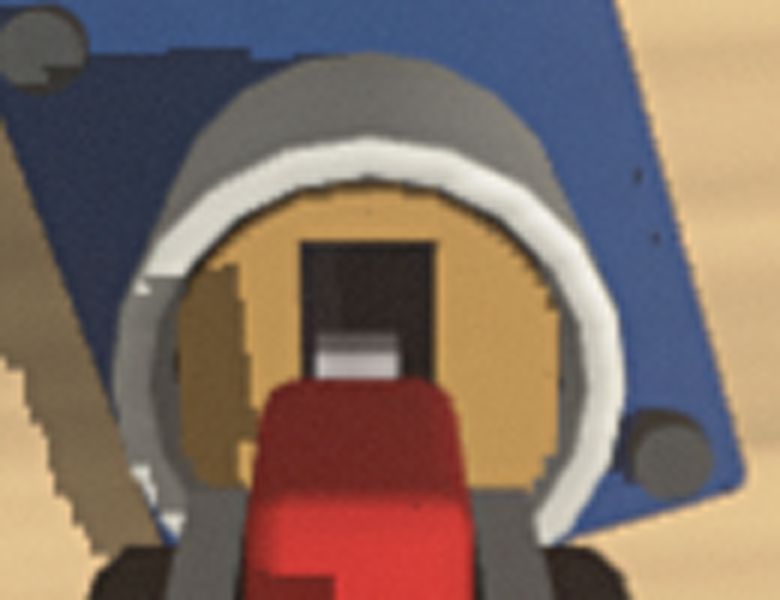

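```bash
python3 -c "
from h import *
c=load('wr2');P=lambda x,y,z:atz(c,220+(x+.5)/6-.5,165+(y+.5)/6-.5,z)
a,b,e,f=P(303,241,.093),P(436,241,.093),P(303,370,.093),P(436,370,.093)
print('key far edge',a,b,(a+b)/2);d=(e+f-a-b);print('ang',np.arctan2(d[1],d[0]), 'edge',np.arctan2(*(b-a)[1::-1]))
print('rim L,R,top',P(115,380,.095),P(625,380,.095),P(370,140,.095))
g,h=P(317,352,.1258),P(402,352,.1258);print('foot',g,h,(g+h)/2)
g,h=P(317,378,.1258),P(402,378,.1258);print('foot',g,h,(g+h)/2)
"
```

```text
key far edge [0.45740935 0.25977647 0.093     ] [0.45875675 0.27479994 0.093     ] [0.45808305 0.2672882  0.093     ]
ang -0.08823781432359054 edge 1.4813490909781202
rim L,R,top [0.47142311 0.23673554 0.095     ] [0.47665116 0.29510728 0.095     ] [0.44601102 0.26840411 0.095     ]
foot [0.45966648 0.26194316 0.1258    ] [0.46039591 0.27008739 0.1258    ] [0.4600312  0.26601527 0.1258    ]
foot [0.4623069  0.26168776 0.1258    ] [0.46303923 0.26986711 0.1258    ] [0.46267307 0.26577744 0.1258    ]
```

```bash
python3 -m jog '[[0,0.001,0.005,0,0,0,255],[0,0.001,0.01,0,0,0,255],[0,0.001,0.015,0,0,0,255],[0,0.001,0.02,0,0,0,255],[0,0.001,0.025,0,0,0,255],[0,0.001,0.029,0,0,0,255],[0,0.001,0.032,0,0,0,255],[0,0.001,0.032,0,0,0,255]]'
python3 -c "
from h import *
go(.4757,.2664,.1335,1.482)"
```

```text
clock: 7.4
tool_pos: [0.4755, 0.2662, 0.1412]
tcp_rot: [-0.001, 0.045, 0.999, -0.0]
force: [0.7, -0.1, -1.0]
gripper_width: 0.0155
row [-0.0002  0.0003  0.0077] [-0.0006 -0.0012 -0.0003]
t 7.4 pos [0.4755 0.2662 0.1412] yaw 1.4817 tilt [-0.001 -0.    -1.   ] F [ 0.7 -0.1 -1. ] w 0.0155 q6 -1.034
```

```bash
python3 -m jog '[[0,0,0.002,0,0,0,255],[0,0,0.004,0,0,0,255],[0,0,0.005,0,0,0,255],[0,0,0.006,0,0,0,255],[0,0,0.007,0,0,0,255],[0,0,0.008,0,0,0,255],[0,0,0.008,0,0,0,255],[0,0,0.008,0,0,0,255]]'
python3 -c "
from h import *
go(.4757,.2664,.1335,.33)"
```

```text
clock: 8.2
tool_pos: [0.4755, 0.2662, 0.1332]
tcp_rot: [-0.001, 0.045, 0.999, -0.0]
force: [0.4, 0.1, -0.7]
gripper_width: 0.0151
row [-0.0002  0.0003 -0.0003] [-1.2000e-03 -7.0000e-04  1.1517e+00]
t 8.2 pos [0.4755 0.2662 0.1332] yaw 1.4817 tilt [-0.001 -0.    -1.   ] F [ 0.4  0.1 -0.7] w 0.0151 q6 -1.034
```

```bash
python3 -m jog '[[0,0,0,0,0,0.12,255],[0,0,0,0,0,0.24,255],[0,0,0,0,0,0.36,255],[0,0,0,0,0,0.48,255],[0,0,0,0,0,0.6,255],[0,0,0,0,0,0.7,255],[0,0,0,0,0,0.75,255],[0,0,0,0,0,0.75,255]]'
python3 -c "
from h import *
go(.4757,.2664,.1335,.15)
print(sensors.state()['moment'])"
```

```text
clock: 9.0
tool_pos: [0.4755, 0.2662, 0.1333]
tcp_rot: [-0.0, 0.408, 0.913, -0.0]
force: [0.2, -0.2, -0.9]
gripper_width: 0.0151
row [ 0.      0.0003 -0.0002] [-1.200e-03 -1.000e-04  5.814e-01]
t 9.0 pos [0.4755 0.2662 0.1333] yaw 0.7314 tilt [-0.001 -0.    -1.   ] F [ 0.2 -0.2 -0.9] w 0.0151 q6 -0.284
[ 0.01125464 -0.03334919  0.01843992]
```

Free turning. I'll continue to 1.4 rad in total.

```bash
python3 -m jog '[[0,0,0,0,0,0.1,255],[0,0,0,0,0,0.2,255],[0,0,0,0,0,0.3,255],[0,0,0,0,0,0.4,255],[0,0,0,0,0,0.5,255],[0,0,0,0,0,0.6,255],[0,0,0,0,0,0.65,255],[0,0,0,0,0,0.65,255]]'
python3 -c "
from h import *
go(.4757,.2664,.1335,.15)
print(sensors.state()['moment'])"
```

```text
clock: 9.8
tool_pos: [0.4756, 0.2662, 0.1334]
tcp_rot: [-0.0, 0.677, 0.736, -0.0]
force: [-0.3, -0.4, -0.5]
gripper_width: 0.0153
row [ 0.0002  0.0001 -0.0001] [-0.001   0.0002 -0.0677]
t 9.8 pos [0.4756 0.2662 0.1334] yaw 0.0823 tilt [-0.001 -0.    -1.   ] F [-0.3 -0.4 -0.5] w 0.0153 q6 0.365
[-0.02064991 -0.04036737  0.00740442]
```

```bash
python3 -m jog '[[0,0,-0.001,0,0,0,255],[0,0,-0.002,0,0,0,255],[0,0,-0.003,0,0,0,255],[0,0,-0.004,0,0,0,255],[0,0,-0.006,0,0,0,255],[0,0,-0.008,0,0,0,255],[0,0,-0.009,0,0,0,255],[0,0,-0.01,0,0,0,255]]'
python3 -c "
from h import *
go(.4756,.2662,.2,.082)
print(sensors.state()['moment'])"
```

```text
clock: 10.6
tool_pos: [0.4753, 0.2661, 0.143]
tcp_rot: [-0.0, 0.677, 0.736, -0.001]
force: [-0.3, 0.3, -9.8]
gripper_width: 0.0153
row [ 0.0001  0.0002 -0.057 ] [-0.002   0.0007  0.0005]
t 10.6 pos [0.4753 0.2661 0.143 ] yaw 0.0825 tilt [-0.002 -0.001 -1.   ] F [-0.3  0.3 -9.8] w 0.0153 q6 0.365
[ 0.06094194 -0.02861906  0.0436252 ]
```

```bash
python3 -m jog '[[0,0,-0.003,0,0,0,255],[0,0,-0.006,0,0,0,255],[0,0,-0.009,0,0,0,255],[0,0,-0.012,0,0,0,255],[0,0,-0.015,0,0,0,255],[0,0,-0.018,0,0,0,255],[0,0,-0.022,0,0,0,255],[0,0,-0.026,0,0,0,255]]'
python3 -c "
from h import *
go(.4756,.2662,.24,.082)"
```

```text
clock: 11.4
tool_pos: [0.4754, 0.2661, 0.1698]
tcp_rot: [-0.0, 0.677, 0.736, -0.001]
force: [0.1, 0.1, -3.5]
gripper_width: 0.0154
row [ 0.      0.0001 -0.0702] [-0.0014  0.0004  0.0004]
t 11.4 pos [0.4754 0.2661 0.1698] yaw 0.0824 tilt [-0.001 -0.001 -1.   ] F [ 0.1  0.1 -3.5] w 0.0154 q6 0.365
```

```bash
python3 -m jog '[[0,0,-0.006,0,0,0,255],[0,0,-0.014,0,0,0,255],[0,0,-0.022,0,0,0,255],[0,0,-0.032,0,0,0,255],[0,0,-0.042,0,0,0,255],[0,0,-0.054,0,0,0,255],[0,0,-0.064,0,0,0,255],[0,0,-0.07,0,0,0,255]]'
python3 -c "
from h import *
go(.6013,-.0249,.24,.082)"
```

```text
clock: 12.2
tool_pos: [0.4758, 0.2663, 0.2415]
tcp_rot: [0.0, 0.677, 0.736, 0.0]
force: [-0.1, 0.2, -2.7]
gripper_width: 0.0149
row [-0.3005  0.1011  0.0015] [ 0.0004 -0.0002  0.0004]
t 12.2 pos [0.4758 0.2663 0.2415] yaw 0.0824 tilt [ 0.  0. -1.] F [-0.1  0.2 -2.7] w 0.0149 q6 0.365
```

```bash
python3 -m jog '[[-0.01,0.003,0,0,0,0,255],[-0.03,0.01,0,0,0,0,255],[-0.055,0.0185,0,0,0,0,255],[-0.085,0.0285,0,0,0,0,255],[-0.115,0.0387,0,0,0,0,255],[-0.145,0.0488,0,0,0,0,255],[-0.175,0.0589,0,0,0,0,255],[-0.205,0.069,0,0,0,0,255]]'
python3 -c "
from h import *
go(.6013,-.0252,.24,.082)"
```

```text
clock: 13.0
tool_pos: [0.5617, 0.0656, 0.2409]
tcp_rot: [-0.0, 0.678, 0.735, -0.0]
force: [0.7, 0.8, -3.8]
gripper_width: 0.0152
row [-0.0937  0.032   0.0009] [-0.0005  0.0001  0.    ]
t 13.0 pos [0.5617 0.0656 0.2409] yaw 0.082 tilt [-0. -0. -1.] F [ 0.7  0.8 -3.8] w 0.0152 q6 -0.026
```

```bash
python3 -m jog '[[-0.025,0.0085,0,0,0,0,255],[-0.045,0.0155,0,0,0,0,255],[-0.062,0.021,0,0,0,0,255],[-0.076,0.026,0,0,0,0,255],[-0.086,0.0295,0,0,0,0,255],[-0.093,0.0315,0,0,0,0,255],[-0.094,0.032,0,0,0,0,255],[-0.094,0.032,0,0,0,0,255]]'
python3 -m jog '[[0,0,0.01,0,0,0,255],[0,0,0.03,0,0,0,255],[0,0,0.05,0,0,0,255],[0,0,0.07,0,0,0,255],[0,0,0.085,0,0,0,255],[0,0,0.095,0,0,0,255],[0,0,0.1,0,0,0,255],[0,0,0.1,0,0,0,255]]'
python3 -c "
from h import *
a=shot('scene','sc2');b=shot('wrist','wr3')
s=cv2.resize(a['image'][120:290,190:380],(470,420),interpolation=cv2.INTER_CUBIC);w=cv2.resize(b['image'],(420,315))
w=np.vstack([w,np.zeros((105,420,3),np.uint8)])[:,:330]
cv2.imwrite('pics/v7.png',np.hstack([s,w])[:,:,::-1])
go(.6013,-.0252,.085,.082)"
```

```text
clock: 13.8
tool_pos: [0.6013, -0.0251, 0.2409]
tcp_rot: [-0.0, 0.677, 0.736, -0.0]
force: [-0.5, -0.4, -4.3]
gripper_width: 0.0149
clock: 14.6
tool_pos: [0.601, -0.0249, 0.1404]
tcp_rot: [-0.001, 0.677, 0.736, -0.0]
force: [-0.1, 0.0, -3.6]
gripper_width: 0.0149
row [-0.0001 -0.0004  0.057 ] [0.0009 0.     0.0004]
t 14.7 pos [ 0.6016 -0.025   0.142 ] yaw 0.0824 tilt [ 0.001  0.    -1.   ] F [-0.  -0.3 -2.8] w 0.015 q6 -0.181
```

View pics/v7.png

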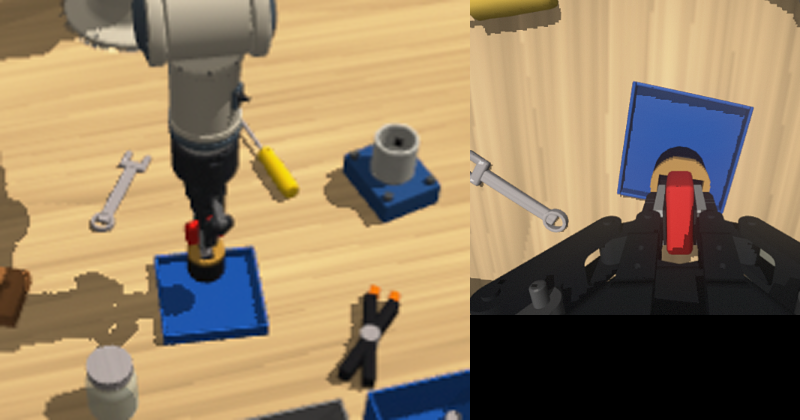

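The plug is hanging upright over the tray and the tube is empty. I'll lower it gently.

```bash
python3 -m jog '[[0,0,0.01,0,0,0,255],[0,0,0.02,0,0,0,255],[0,0,0.03,0,0,0,255],[0,0,0.038,0,0,0,255],[0,0,0.043,0,0,0,255],[0,0,0.047,0,0,0,255],[0,0,0.049,0,0,0,255],[0,0,0.05,0,0,0,255]]'
python3 -m jog '[[0,0,0.001,0,0,0,255],[0,0,0.002,0,0,0,255],[0,0,0.003,0,0,0,255],[0,0,0.004,0,0,0,255],[0,0,0.005,0,0,0,255],[0,0,0.006,0,0,0,255],[0,0,0.006,0,0,0,255],[0,0,0.006,0,0,0,255]]'
python3 -c "
from h import *
go(.6013,-.0252,.085,.082)"
```

```text
clock: 15.5
tool_pos: [0.6018, -0.0251, 0.0919]
tcp_rot: [0.0, 0.677, 0.736, 0.0]
force: [-0.1, 0.2, -4.2]
gripper_width: 0.0155
clock: 16.3
tool_pos: [0.6017, -0.025, 0.0859]
tcp_rot: [0.0, 0.677, 0.736, 0.0]
force: [0.4, 0.3, -3.2]
gripper_width: 0.015
row [-0.0001 -0.0004  0.0009] [0.001  0.     0.0005]
t 16.3 pos [ 0.6017 -0.025   0.0859] yaw 0.0825 tilt [ 0.001  0.    -1.   ] F [ 0.4  0.3 -3.2] w 0.015 q6 -0.181
```

```bash
python3 -m jog '[[0,0,0.0005,0,0,0,255],[0,0,0.001,0,0,0,255],[0,0,0.0015,0,0,0,255],[0,0,0.002,0,0,0,255],[0,0,0.0025,0,0,0,255],[0,0,0.003,0,0,0,255],[0,0,0.003,0,0,0,255],[0,0,0.003,0,0,0,255]]'
python3 -c "
from h import *
go(.6013,-.0252,.081,.082)"
```

```text
clock: 17.1
tool_pos: [0.6018, -0.0251, 0.0829]
tcp_rot: [0.0, 0.677, 0.736, 0.0]
force: [-0.1, 0.2, 0.0]
gripper_width: 0.0149
row [-0.0001 -0.0005  0.0019] [0.001  0.     0.0004]
t 17.1 pos [ 0.6018 -0.0251  0.0829] yaw 0.0824 tilt [ 0.001  0.    -1.   ] F [-0.1  0.2  0. ] w 0.0149 q6 -0.181
```

```bash
python3 -m jog '[[0,0,0.0003,0,0,0,255],[0,0,0.0006,0,0,0,255],[0,0,0.0009,0,0,0,255],[0,0,0.0012,0,0,0,255],[0,0,0.0015,0,0,0,255],[0,0,0.0018,0,0,0,255],[0,0,0.0018,0,0,0,255],[0,0,0.0018,0,0,0,255]]'
python3 -c "
from h import *
go(.6013,-.0252,.081,.082)"
```

```text
clock: 17.9
tool_pos: [0.6018, -0.025, 0.0812]
tcp_rot: [0.0, 0.677, 0.736, 0.0]
force: [0.7, 0.0, 0.2]
gripper_width: 0.0154
row [-0.0001 -0.0005  0.0002] [ 0.001  -0.      0.0004]
t 17.9 pos [ 0.6018 -0.025   0.0812] yaw 0.0824 tilt [ 0.001  0.    -1.   ] F [0.7 0.  0.2] w 0.0154 q6 -0.181
```

```bash
python3 -m jog '[[0,0,0.0004,0,0,0,255],[0,0,0.0008,0,0,0,255],[0,0,0.0008,0,0,0,255],[0,0,0.0008,0,0,0,255],[0,0,0.0008,0,0,0,255],[0,0,0.0008,0,0,0,255],[0,0,0.0008,0,0,0,255],[0,0,0.0008,0,0,0,255]]'
python3 -c "
from h import *
go(.6013,-.0252,.081,.082)"
```

```text
clock: 18.7
tool_pos: [0.6018, -0.0251, 0.0811]
tcp_rot: [0.001, 0.677, 0.736, 0.0]
force: [-3.0, 0.4, 5.6]
gripper_width: 0.0152
row [-0.0001 -0.0005  0.0001] [0.0014 0.0001 0.0004]
t 18.7 pos [ 0.6018 -0.0251  0.0811] yaw 0.0824 tilt [ 0.001 -0.    -1.   ] F [-3.   0.4  5.6] w 0.0152 q6 -0.181
```

Contact: the foot is on the cavity floor and the plug is on the tray. I'll ease off, then open.

```bash
python3 -m jog '[[0,0,0,0,0,0,255],[0,0,0,0,0,0,255],[0,0,0,0,0,0,220],[0,0,0,0,0,0,200],[0,0,0,0,0,0,160],[0,0,0,0,0,0,120],[0,0,0,0,0,0,60],[0,0,0,0,0,0,0]]'
python3 -c "
from h import *
go(.6013,-.0252,.081,.082)"
```

```text
clock: 19.5
tool_pos: [0.6018, -0.0251, 0.081]
tcp_rot: [0.0, 0.677, 0.736, 0.0]
force: [0.6, -1.1, -0.6]
gripper_width: 0.0725
row [-0.0001 -0.0005  0.    ] [0.0013 0.0001 0.0004]
t 19.5 pos [ 0.6018 -0.0251  0.081 ] yaw 0.0824 tilt [ 0.001 -0.    -1.   ] F [ 0.6 -1.1 -0.6] w 0.0725 q6 -0.181
```

```bash
python3 -m jog '[[0,0,-0.01,0,0,0,0],[0,0,-0.03,0,0,0,0],[0,0,-0.06,0,0,0,0],[0,0,-0.1,0,0,0,0],[0,0,-0.14,0,0,0,0],[0,0,-0.16,0,0,0,0],[0,0,-0.16,0,0,0,0],[0,0,-0.16,0,0,0,0]]'
python3 -c "
from h import *
b=shot('wrist','wr4');a=shot('scene','sc4')
s=cv2.resize(a['image'][150:280,200:320],(388,420),interpolation=cv2.INTER_CUBIC);w=cv2.resize(b['image'][:315],(412,232))
w=np.vstack([w,np.zeros((188,412,3),np.uint8)])
cv2.imwrite('pics/v8.png',np.hstack([s,w])[:,:,::-1])
go(.6013,-.0252,.081,.082)"
```

```text
clock: 20.3
tool_pos: [0.6016, -0.0251, 0.2414]
tcp_rot: [0.001, 0.677, 0.736, 0.001]
force: [-0.5, -0.6, -1.0]
gripper_width: 0.0853
row [-0.0003  0.0005  0.1581] [-0.0016 -0.0004  0.0005]
t 20.4 pos [ 0.601  -0.025   0.2391] yaw 0.0825 tilt [-0.002  0.    -1.   ] F [ 0.7 -0.   0.4] w 0.0849 q6 -0.181
```

View pics/v8.png

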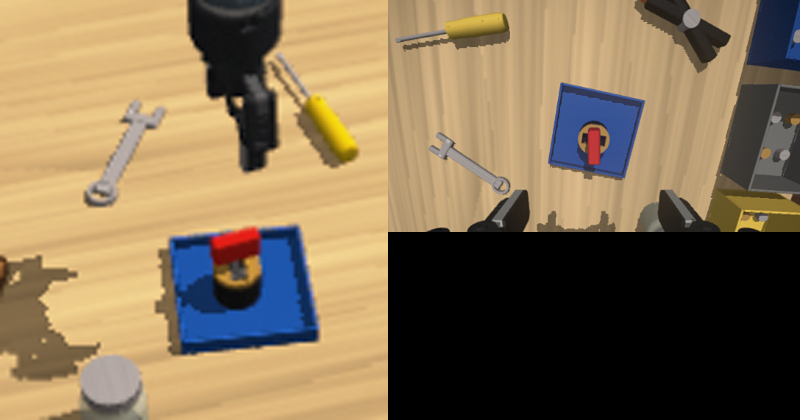

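The plug stands upright near the middle of the tray with the puller across its keyway. The gripper is clear and the bystanders are where they were.

```bash
python3 -c "
from station import arm
print(arm.hand_in())"
```

```text
the job is handed in; nothing more can be done
None
```

The plug is out of the tube and standing upright near the middle of the blue tray. The puller is still locked in it, and I've handed the job in.

- **Pull:** I lifted the puller from its rest and fed its foot through the keyway, 14 mm below the brass top, without contact. I turned it 1.4 rad clockwise and pulled straight up; the seal showed about 10 N on the wrist.
- **Set-down:** I lowered it slowly until the plug's weight came off the wrist and the puller's foot rested on the cavity floor. That last touch showed about 6 N upward and 3 N sideways. Then I opened the jaws and withdrew to about 0.24 m TCP height.
- **Last checks:** The final scene and wrist pictures show the plug upright and clear of the tray walls. The jaws are open and clear, and the bystanders in those pictures look unmoved. The clock stood at about 20 s of the 72 allowed. I did not photograph the can and the offcut again at the end, but the arm stayed clear of both.

No check failed. The only disagreement was about 1 mm between the top and wrist cameras on where the keyway was; I corrected for it before inserting the foot.

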